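# Lock the stop bar of the angle-drilling jig with its clevis pin

## Robot

A 6-joint arm with a two-finger parallel gripper is mounted at the origin on the work surface. World frame = base frame: x ahead of the robot, y to its left, z up, the work surface at z = 0. Lengths are in m, angles in degrees, forces in N, time in s.
With the tool pointing down it reaches from about 0.3 to 0.75 m from the base axis. Payload 8.5 kg.
Tool frame: the origin (TCP) lies midway between the tips of the shut fingers; the grasp point (between the pads) lies grasp_offset behind it (grasp_offset is the distance from the TCP to the grasp point, in m); z points along the fingers, y is the line along which they close (so a half turn about z gives the same grasp; the last joint's range is limited). The gripper opens to 85 mm and grips with 20 to 120 N. Pads are 22 mm wide; open, the fingers measure 114 mm over their backs; the gripper's body (76 mm by 85 mm) begins 54 mm behind the grasp point. The pads swing forward as they close: fully open they stand 13 mm farther back than shut.
Start: joints at [-81.091, 21.807, 74.336, -0, 83.858, -12.336], TCP at [0.199, -0.513, 0.231] pointing down, gripper open.
Joint ranges: [-178.18, 178.18], [-50.72, 133.34], [12.68, 142.11], [-81.47, 261.47], [9.98, 163.14], [-165.26, 165.26]. Speed limits (degrees/s): [136.94, 136.94, 180, 180, 180, 180].

## Interface

Orientations are given as a 3x3 rotation matrix whose columns are the frame's x, y, z axes.
In Python, from rig import observe, get_image, camera_params, close_job, grasp_offset gives the robot as it stands.
- The arm moves only by the shell command python3 -m handwheel 'ROWS' [OPENING] [FORCE]. ROWS is JSON, a list of rows, each a list of 2 entries, a list of its own where there are three numbers: the shift along the tool's x, y, z as a fraction of full scale, then the turn, a rotation vector about the tool's x, y, z as a fraction of full scale. In form: [[[dx, dy, dz], [ax, ay, az]], ...]. A call has 1 to 10 rows; each row is the pose to reach, as a shift and turn from the pose commanded when the call began, along the tool's axes at that moment, turning the shorter way round; what a row does not reach only later rows make up. Full scale, the value 1, is 0.5 m for a shift and pi rad for a turn. A row lasts 1/10 s, in which the tool goes at most 50 mm and 8.59 degrees, less where a joint would pass 70% of its speed; a pose out of reach is approached as far as the arm can. A call with a number of a shift or a turn outside -1 to 1 is refused whole. A call with a gripper value outside its range is refused whole. OPENING is the opening, from 0 (shut) to 1 (fully open), set as the call begins (- or left out, the last holds). The fingers move at their own pace and stop on an object; FORCE is the grip in N (left out, the last holds). Time passes only in rows, so rows that repeat a pose let the fingers close. It gives the time, the measured TCP pose, the force, the opening and the grip force at its end, in the units of the state.
- observe(): the state, without advancing time (a new reading comes with each control period).
- get_image(name): name is "scene" or "top" or "wrist"; returns (picture, depth): 480x640x3 uint8, red, green, blue; 480x640 float32, m along the optical axis (not along the pixel's ray), 0 where there is no reading.
- camera_params(name): a dict with "K" (3x3 intrinsics, pixels), "R" (3x3) and "t" (3): a world point X has camera coordinates R X + t. Camera axes: x right, y down, z forward; pixel columns grow to the right and rows downward; lengths in m; the calibration is good to about 2 mm. A picture is of the moment at which its call begins: read the wrist's pose just before it. camera_params takes no time and is no camera call; for the wrist camera it gives the pose at the moment of the call.
- close_job(): hands the job in; it is judged then, once.
The state is a dict: "time_s": time; "q": joint angles; "qvel": joint speeds; "joint_efforts": joint torques, N m; "position": TCP position; "tool_rot": TCP orientation; "ft_force": force on the tool from outside, world axes, zero at the start; "wrist_torque": the same for the moment, N m; "grip_width": finger opening in m; "gripper_force": force on a finger pad.
Only numpy, scipy, OpenCV 4.12 (cv2) and the standard library are available. Lean on these libraries where they do the work, as an engineer would, in place of code of your own. Each camera call takes 0.05 s, during which the arm holds its last target. There are 200 camera calls.

## Task

On the sloped drilling jig, find where the steel fork is set (it is adjustable up and down the slope, and locked), swing the aluminium stop bar up into it so that its eye lines up with the fork's holes, then take the red-knobbed metal pin from the wooden rack and push it through fork and eye until its collar sits fully home on the fork. Let go of it there, and leave the other pins and the things on the bench as they are.

Things in the scene. Friction and masses are not known exactly. Their poses are not given: they have to be found in the camera images.
- fork_mid (a point): point level with the steel fork's top face, on the hole axis when the fork is set mid-range. The fork is locked somewhere else: its holes lie up to 12 mm from here along +-x (y and z exact): find it by touch or sight. z is the hole axis, pointing out, leaning 35 deg from vertical towards the low edge of the sloped board (robot's side); x points up the slope, y level along the board
- slope: the sloped plywood board of the jig with axes as fork_mid's; the steel fork stands at its +y side. Fork along -z from its top: upper cheek 0 to 12 mm, open throat 12 to 30 mm (for the bar's eye), lower cheek 30 to 42 mm, then free air. Cheeks flat-edged, from 22 mm below (-x) to 42 mm above the hole's centre, +-22 mm in y; throat open to -x, closed by a spine 28 mm above the hole
- bar (a joint): swing of the stop bar about its pivot, rad; 0 = eye on the axis of fork_mid (not the real hole's: 10 mm up the slope is -0.056); positive = down the slope (it starts at 0.3 to 0.65). Stiff, counterweighted pivot: the bar stays where it is left, and moves with 2 to 4 N at the eye
- bar_pivot (a point): pivot of the stop bar, at the bar's top face; axes as fork_mid's, turned with the bar about z. It lies 180 mm from fork_mid, towards its -y
- bar_eye (a point): centre of the eye at the free end of the aluminium stop bar, at its top face; z along the hole axis. Bar 24 mm wide, 14 mm thick, eye end 36 mm square, hole 17.7 mm across, chamfered; 180 mm from the pivot
- bar_post (a point): centre of the top of the dark wooden round post that stands on the bar as a handle: 22 mm across, 45 mm tall along the same tilted z axis, 95 mm from the pivot. It can be pinched along its axis with a tool tilted 35 deg, or pushed
- red_pin: aluminium pin with red round knob, standing knob up in one of the rack's three holes. Origin at the centre of the tip, z along the pin towards the knob. Tip 8 mm across, tapering over 14 mm to the 16 mm shank; shank to z = 95 mm; collar 36 mm across from 95 to 103 mm; knob 26 mm across from 103 to 143 mm. About 0.13 kg; in the fingers it can sag or turn a little
- red_pin_collar (a point): centre of the underside of the red pin's collar, on the pin's axis 95 mm from its tip; this face must come to rest on the fork's top face. Fork holes 17.7 mm across. A spring ball in the lower hole grips the pin: it takes a firm push of 5 to 15 N and does not fall home by itself
- rack: fixed wooden pin rack, 220 x 70 x 60 mm, origin at the centre of its underside; three 18 mm square through holes on its x axis at -70, 0 and +70 mm, a pin standing in each on the bench
- blue_pin: a pin like the red one with a blue knob and a 75 mm shank (118 mm in all), origin at its tip; to be left in the rack
- yellow_pin: a pin like the red one with a yellow knob and an 85 mm shank (128 mm in all), origin at its tip; to be left in the rack
- jig: fixed drilling jig, base 230 x 230 x 18 mm, origin at table height under the middle of its sloped board; x up the slope direction seen from above, board 220 mm up the slope and 205 mm wide, its middle 115 mm high, its upper edge 180 mm high; the fork's top reaches 205 mm
- glue_a: white glue bottle, red cap, 60 mm across, 170 mm tall, origin under its centre; leave alone
- glue_b: white glue bottle, red cap, 60 mm across, 170 mm tall, origin under its centre; leave alone
- hammer: hammer lying on the bench; leave alone
- screwdriver: screwdriver with yellow handle lying on the bench; leave alone
- tape: yellow tape measure, 75 x 45 x 70 mm, origin under its centre; leave alone
- offcut: pine offcut, 200 x 45 x 22 mm, lying flat; leave alone
Not all that is in view belongs to the job. Leave any white look-alike of the red_pin alone.

How it is judged:
By the outcome, as a careful person would: the job done as asked, in the order asked, and still so for the second after the job is handed in, with the robot touching nothing.
It also fails if it takes over 72 s, if anything falls off the work surface, if the arm or the gripper's body presses on something with over 40 N, if the wrist force passes 120 N, or if a joint passes its speed limit or range.

## Working session

There is one attempt and no reset: what is moved stays moved. The work goes in short steps, Python scripts to look and compute and a shell command to move; the robot and the scene stay as the last step left them, time stands still between calls to the robot, and variables do not carry over. Pictures are saved under pics/ and viewed, at most 12 in all, crops included, and the job is handed in when it is done.

```bash
mkdir -p pics; ls; cat > h.py <<'E'
import numpy as np, cv2
from rig import *
def snap(n,f):
    cp=camera_params(n); im,d=get_image(n)
    cv2.imwrite(f'pics/{f}.png',im[:,:,::-1]); np.savez(f'pics/{f}.npz',im=im,d=d,K=cp['K'],R=cp['R'],t=cp['t'])
def load(f): return np.load(f'pics/{f}.npz')
def world(c,u,v,z=None):
    if z is None: z=np.median(c['d'][int(v)-1:int(v)+2,int(u)-1:int(u)+2])
    p=np.linalg.inv(c['K'])@[u,v,1]*z
    return c['R'].T@(p-c['t'])
def proj(c,X):
    p=c['K']@(c['R']@np.asarray(X)+c['t']); return p[:2]/p[2]
def tri(cs,uvs):
    A=[];b=[]
    for c,(u,v) in zip(cs,uvs):
        d=c['R'].T@np.linalg.inv(c['K'])@[u,v,1]; d/=np.linalg.norm(d); o=-c['R'].T@c['t']
        P=np.eye(3)-np.outer(d,d); A.append(P); b.append(P@o)
    x=np.linalg.lstsq(np.vstack(A),np.hstack(b),rcond=None)[0]
    return x,[np.linalg.norm(P@x-q) for P,q in zip(A,b)]
E
python3 - <<'E'
from h import *
print(observe(),grasp_offset)
snap('scene','s0');snap('top','t0')
E
```

```text
pics
{'time_s': 0.0, 'q': array([-8.10905737e+01,  2.18427836e+01,  7.43872239e+01,  9.03876039e-04,
        8.38576855e+01, -1.23353185e+01]), 'qvel': array([-0.07719481, -0.02001194, -0.0732356 , -0.0040484 , -0.09862668,
        0.03119185]), 'joint_efforts': array([ 1.31995412e-04, -4.48454618e+01, -2.31272990e+01, -1.07202059e-04,
        4.78624526e-03, -1.17412137e-05]), 'position': array([ 0.19925158, -0.51231328,  0.23068043]), 'tool_rot': array([[ 9.32041763e-01,  3.62350801e-01, -2.21542039e-04],
       [ 3.62350707e-01, -9.32040595e-01,  1.51449359e-03],
       [ 3.42291794e-04, -1.49184719e-03, -9.99998829e-01]]), 'ft_force': array([ 0.76139426, -0.60482777, -0.09865665]), 'wrist_torque': array([-0.01436512, -0.00893108, -0.01470381]), 'gripper_force': 0.0, 'grip_width': 0.0855593001631547} 0.0187
```

View pics/s0.png

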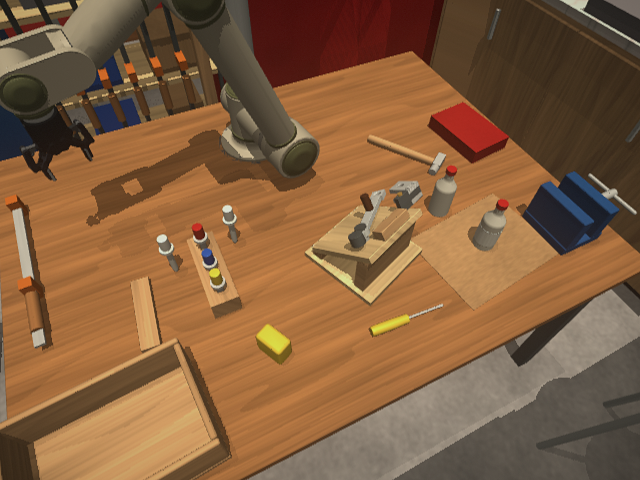

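View pics/t0.png

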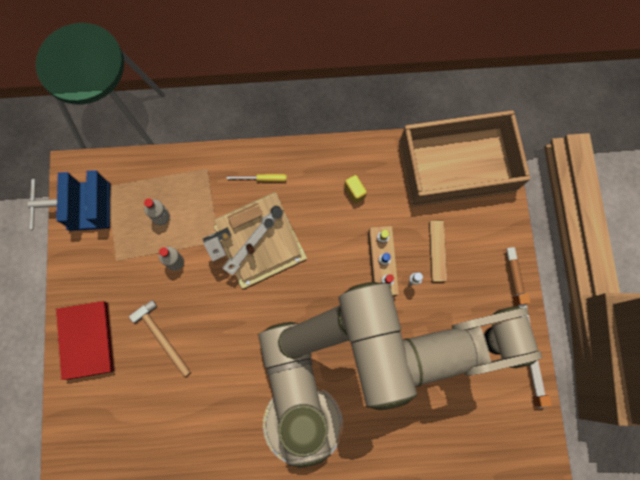

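The scene view shows the rack with red (199,230), blue (208,257) and yellow (216,277) pins. There are white look-alikes at (230,213) and (165,243). The jig is at about (365,245), with the fork at (405,190). In the top view, the red pin is at (389,279), the fork at (213,247) and the pivot at (277,213).

```bash
python3 - <<'E'
from h import *
t=load('t0');s=load('s0')
for n,u,v in [('red',389,279),('blue',385,258),('yel',383,237),('fork',213,244),('pivot',277,213),('post',268,223),('eye',232,266),('post?',250,247),('glueb',166,252),('board lowcorner',244,286),('base',303,425)]: print(n,world(t,u,v).round(3))
for n,u,v in [('red',198,229),('white',230,211),('fork',404,186),('post',366,200),('knob',357,238),('eye',378,196)]: print('s',n,world(s,u,v).round(3))
w=camera_params('wrist');o=observe();T=o['tool_rot']
print(w['K'],'cam in tool',T.T@(-w['R'].T@w['t']-o['position']),(w['R']@T).round(3))
a=cv2.resize(cv2.imread('pics/s0.png')[150:310,300:440],None,fx=3.6,fy=3.6,interpolation=2)
cv2.imwrite('pics/c0.png',a)
E
```

```text
red [ 0.407 -0.29   0.143]
blue [ 0.475 -0.287  0.127]
yel [ 0.54  -0.288  0.127]
fork [0.542 0.228 0.179]
pivot [0.624 0.032 0.182]
post [0.598 0.061 0.168]
eye [0.504 0.192 0.009]
post? [0.527 0.119 0.172]
glueb [0.53  0.37  0.168]
board lowcorner [0.435 0.156 0.017]
base [ 0.014 -0.004  0.218]
s red [ 0.421 -0.289  0.143]
s white [ 0.396 -0.199  0.139]
s fork [0.535 0.227 0.172]
s post [0.53  0.119 0.164]
s knob [0.641 0.03  0.188]
s eye [0.497 0.179 0.118]
[[357.44079364   0.         319.96919897]
 [  0.         357.44079364 235.18471751]
 [  0.           0.           1.        ]] cam in tool [ 0.07022605  0.0004782  -0.14225093] [[ 0.001  1.     0.   ]
 [-0.962  0.001 -0.273]
 [-0.273 -0.     0.962]]
```

View pics/c0.png

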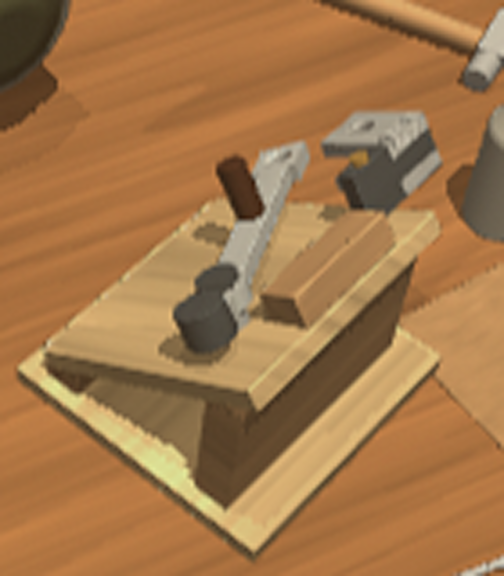

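The crop shows the bar, with its post and square eye at (285,155), lying down the slope. The fork's hole is at (365,125) and the pivot boss at (205,320). Next is a wrist view over the rack, then one facing the jig.

```bash
cat >> h.py <<'E'
from scipy.spatial.transform import Rotation as Ro
import json,os
# commanded pose tracked by measured pose
def tilt(yaw,a=35):
    c,s=np.cos(np.radians(yaw)),np.sin(np.radians(yaw)); A=np.radians(a)
    xs=np.array([c*np.cos(A),s*np.cos(A),np.sin(A)]); zs=np.array([-c*np.sin(A),-s*np.sin(A),np.cos(A)])
    return np.column_stack([xs,np.cross(zs,xs),zs])
def toolR(yaw,a=35): S=tilt(yaw,a); return S@np.diag([1,-1,-1])
def go(p,R=None,o=None):
    o=o or observe(); T=o['tool_rot']; R=T if R is None else R
    d=T.T@(np.asarray(p)-o['position']); r=Ro.from_matrix(T.T@R).as_rotvec()
    print('shift',(d/.5).round(4).tolist(),'turn',(r/np.pi).round(4).tolist(),'mm',np.linalg.norm(d)*1e3,'deg',np.degrees(np.linalg.norm(r)))
E
python3 -c "
from h import *
go([.46,-.29,.30],toolR(21.2,0))
o=dict(position=np.array([.46,-.29,.30]),tool_rot=toolR(21.2,0))
go([.462,.129,.29],toolR(22),o)"
```

```text
shift [0.6472, -0.2257, -0.138] turn [-0.0004, -0.0001, 0.0003] mm 349.59869508874135 deg 0.09092918715144173
shift [0.3068, -0.7798, 0.02] turn [0.0014, 0.1944, -0.0043] mm 419.1240866378356 deg 35.00885564226749
```

```bash
python3 -m handwheel '[[[0.5,-0.17,-0.11],[0,0,0]],[[0.5,-0.17,-0.11],[0,0,0]],[[0.5,-0.17,-0.11],[0,0,0]],[[0.5,-0.17,-0.11],[0,0,0]],[[0.5,-0.17,-0.11],[0,0,0]],[[0.5,-0.17,-0.11],[0,0,0]],[[0.5,-0.17,-0.11],[0,0,0]]]' && python3 -c "
from h import *
snap('wrist','r1')" && python3 -m handwheel '[[[0.15,-0.05,-0.03],[0,0,0]],[[0.15,-0.05,-0.03],[0,0,0]],[[0.15,-0.05,-0.03],[0,0,0]]]' && python3 -c "
from h import *
snap('wrist','r2')
a=cv2.imread('pics/r1.png');b=cv2.imread('pics/r2.png')
cv2.imwrite('pics/r12.png',np.vstack([a[:300,100:600],b[180:480,100:600]]))
cv2.imwrite('pics/r12.png',cv2.resize(np.hstack([a[:,120:520],b[:,120:520]]),(800,480)))
go([.462,.129,.29],toolR(22))"
```

```text
time_s: 0.8
position: [0.4032, -0.341, 0.2867]
tool_rot: [[0.931, 0.366, 0.001], [0.366, -0.931, -0.0], [0.001, 0.001, -1.0]]
ft_force: [-0.2, -0.6, -0.1]
grip_width: 0.0852
gripper_force: 0.0
time_s: 1.15
position: [0.4634, -0.2916, 0.3013]
tool_rot: [[0.931, 0.364, 0.0], [0.364, -0.931, 0.0], [0.0, 0.0, -1.0]]
ft_force: [0.0, 0.3, 0.7]
grip_width: 0.0855
gripper_force: 0.0
shift [0.3056, -0.7858, 0.0219] turn [0.0011, 0.1946, -0.0039] mm 421.68141728733303 deg 35.038934397594964
```

View pics/r12.png

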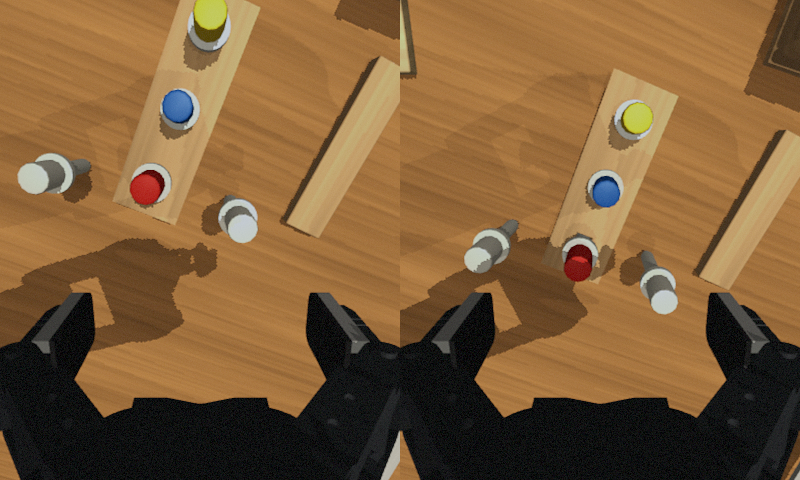

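Wrist views show the rack with red (266,188 in r1; 298,266 in r2), blue and yellow knobs. The two white look-alikes stand beside the rack, about 85 mm away on either side. The red knob is the red pin: it is the only red one, it is in a rack hole, and it is 143 mm high.

```bash
python3 -m handwheel '[[[0.306,-0.786,-0.05],[0,0,0]],[[0.306,-0.786,-0.05],[0,0.04,0]],[[0.306,-0.786,-0.03],[0,0.08,-0.004]],[[0.306,-0.786,0.022],[0,0.12,-0.004]],[[0.306,-0.786,0.022],[0,0.1945,-0.004]],[[0.306,-0.786,0.022],[0,0.1945,-0.004]],[[0.306,-0.786,0.022],[0,0.1945,-0.004]],[[0.306,-0.786,0.022],[0,0.1945,-0.004]],[[0.306,-0.786,0.022],[0,0.1945,-0.004]],[[0.306,-0.786,0.022],[0,0.1945,-0.004]]]' && python3 -c "
from h import *
snap('wrist','j1')
def pts(c):
    v,u=np.mgrid[0:480,0:640]; P=np.linalg.inv(c['K'])@np.stack([u.ravel(),v.ravel(),np.ones(u.size)])*c['d'].ravel()
    return (c['R'].T@(P-c['t'][:,None])).T.reshape(480,640,3)
for f in ('r1','r2'):
    c=load(f); W=pts(c); im=c['im'].astype(int); m=(im[...,0]>80)&(im[...,1]<60)&(im[...,2]<60)&(W[...,2]>.1)&(W[...,2]<.2)&(abs(W[...,0]-.41)<.04)
    z=np.percentile(W[m][:,2],90); k=m&(abs(W[...,2]-z)<.002); vv,uu=np.nonzero(k); print(f,k.sum(),z,W[k].mean(0),np.ptp(W[k],0),uu.mean(),vv.mean())
    for s in ('uv',): print((uu.mean(),vv.mean()))
    for nm,cond in (('blue',(im[...,2]>90)&(im[...,0]<70)),('yel',(im[...,0]>130)&(im[...,2]<60))):
        m=cond&(W[...,2]>.1)&(W[...,2]<.14)&(abs(W[...,1]+.29)<.05); print(nm,m.sum(),W[m].mean(0) if m.any() else '')
    globals().setdefault('L',[]).append((c,(uu.mean(),vv.mean())))
print(tri([a for a,_ in L],[b for _,b in L]))
"
```

```text
time_s: 2.2
position: [0.4616, 0.1304, 0.2895]
tool_rot: [[0.759, 0.375, 0.532], [0.31, -0.927, 0.212], [0.573, 0.004, -0.82]]
ft_force: [0.3, -0.0, 0.3]
grip_width: 0.0855
gripper_force: 0.0
r1 633 0.14349824119144827 [ 0.41236307 -0.28996875  0.14270108] [0.02433625 0.02325841 0.00321445] 264.3823064770932 189.43443917851502
(np.float64(264.3823064770932), np.float64(189.43443917851502))
blue 478 [ 0.48002282 -0.28968802  0.12239219]
yel 148 [ 0.5467254  -0.29011844  0.13203624]
r2 501 0.14338882697115654 [ 0.41266047 -0.28957612  0.1426575 ] [0.02385137 0.02413854 0.00316244] 296.83433133732535 268.89620758483034
(np.float64(296.83433133732535), np.float64(268.89620758483034))
blue 506 [ 0.48199319 -0.29019526  0.12249775]
yel 158 [ 0.55035216 -0.29078291  0.1319664 ]
(array([ 0.41197687, -0.28974506,  0.14073665]), [np.float64(4.451714700917966e-05), np.float64(4.451714700955895e-05)])
```

View pics/j1.png

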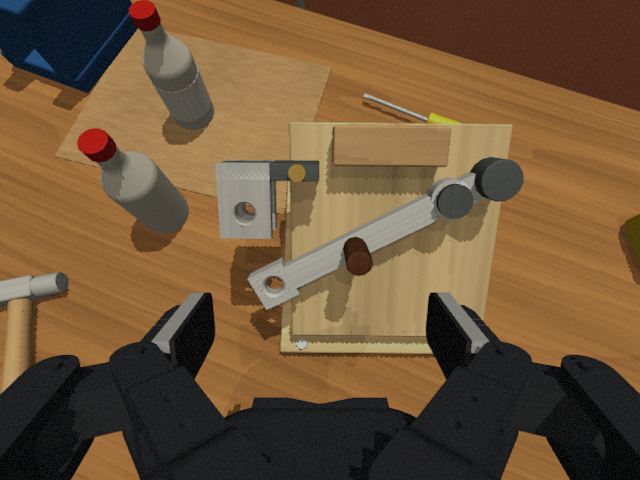

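View j1 shows, seen nearly along the hole axis: fork hole (246,212), eye (275,286), post top (356,247) to base (360,266), and pivot boss (455,197). The counterweight is at (498,178).

```bash
cat >> h.py <<'E'
def pts(c):
    v,u=np.mgrid[0:480,0:640]; P=np.linalg.inv(c['K'])@np.stack([u.ravel(),v.ravel(),np.ones(u.size)])*c['d'].ravel()
    return (c['R'].T@(P-c['t'][:,None])).T.reshape(480,640,3)
def circ(c,u,v,r,plane_n,p0):
    d=c['R'].T@np.linalg.inv(c['K'])@[u,v,1]; o=-c['R'].T@c['t']; return o+d*(plane_n@(p0-o))/(plane_n@d)
E
python3 - <<'E'
from h import *
c=load('j1'); W=pts(c)
def fit(u0,u1,v0,v1,n=None):
    p=W[v0:v1,u0:u1].reshape(-1,3); m=np.median(p,0); p=p[np.linalg.norm(p-m,axis=1)<.05]
    for _ in range(3):
        m=p.mean(0); nn=np.linalg.svd(p-m)[2][2]; nn*=np.sign(nn[2]); p=p[abs((p-m)@nn)<.0025]
    return m,nn
mb,nb=fit(390,480,240,320); print('board n',nb,'tilt',np.degrees(np.arccos(nb[2])),'yaw',np.degrees(np.arctan2(-nb[1],-nb[0])))
mf,nf=fit(222,268,165,198); print('fork n',nf, 'tilt',np.degrees(np.arccos(nf[2])))
S=tilt(22); n=S[:,2]
me,ne=fit(285,340,255,285); print('bar',me,ne)
mp,npv=fit(442,468,186,208); print('pivotcap',mp)
a=np.degrees(np.arctan2(-nb[1],-nb[0]))
def cam(u,v,p0): return circ(c,u,v,0,n,p0)
H=cam(246,211.5,mf); E=cam(275,286,me); P=cam(455,197,mp); T=world(c,356,246); Tp=cam(356,245,T)
print('hole',H,'eye',E,'pivot',P,'post',T)
print('fork top edges',[cam(u,v,mf) for u,v in((218,163),(272,163),(219,239),(273,239))])
for X,nm in((H,'H'),(E,'E'),(T,'T'),(mp,'mp')): print(nm,'rel pivot in slope',(S.T@(X-P)*1e3).round(1))
E
python3 - <<'E'
import cv2
a=cv2.imread('pics/j1.png')[150:320,205:385]
cv2.imwrite('pics/c1.png',cv2.resize(a,None,fx=3.5,fy=3.5,interpolation=2))
E
```

```text
board n [-0.53267955 -0.21166704  0.81942026] tilt 34.97319864727877 yaw 21.671032458566106
fork n [-0.53429465 -0.21117165  0.81849604] tilt 35.06547674415813
bar [0.51263835 0.15399132 0.11020596] [-0.83758872 -0.5140212   0.18500633]
pivotcap [0.60347472 0.06359221 0.16965444]
hole [0.52584118 0.22335045 0.16515367] eye [0.4855585  0.18613877 0.1010575 ] pivot [0.60347729 0.06325715 0.16956822] post [0.53275037 0.12624524 0.16366236]
fork top edges [array([0.54877775, 0.25497248, 0.18833911]), array([0.56542112, 0.21407769, 0.18841754]), array([0.49803903, 0.23877179, 0.15114898]), array([0.51567652, 0.19538689, 0.15121965])]
H rel pivot in slope [-12.4 177.5   3.3]
E rel pivot in slope [-91.1 158.1 -19.8]
T rel pivot in slope [-37.8  84.9  19.2]
mp rel pivot in slope [0.2 0.3 0. ]
```

View pics/c1.png

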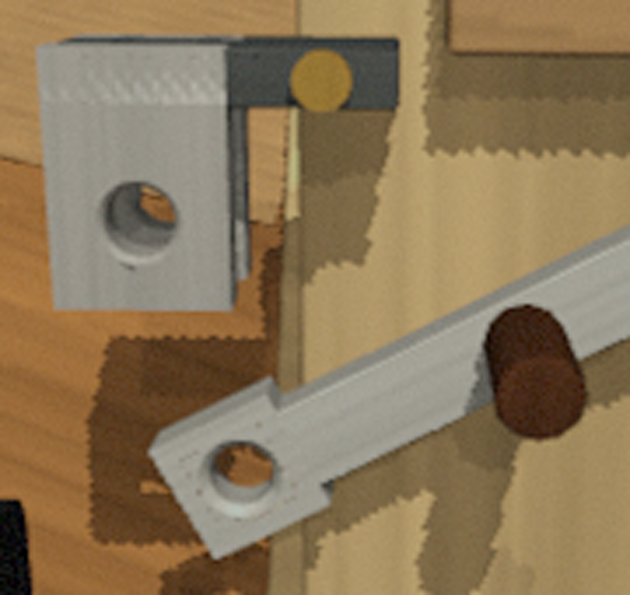

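The crop shows the fork hole at (139,223), i.e. (244.7,213.7) in j1. The eye is at (237,480), i.e. (272.7,287), and the post top is the lower ellipse at (541,398), i.e. (359.6,263.7).

```bash
python3 - <<'E'
from h import *
c=load('j1'); W=pts(c)
S=tilt(21.8); n=S[:,2]
q=lambda x,y:(205+x/3.5,150+y/3.5)
mf=np.median(W[170:200,225:265].reshape(-1,3),0)
zs=W@n; print('fork z',np.median(zs[170:200,225:265]), 'bar z along',[round(float(np.median(zs[int(v)-2:int(v)+3,int(u)-2:int(u)+3])),4) for u,v in (q(330,450),q(420,400),(400,225),(290,268),(264,281))],'post top',np.median(zs[260:267,355:364]),'pivcap',np.median(zs[190:204,448:462]),'board',np.median(zs[250:320,390:470]))
zf=np.median(zs[170:200,225:265]); zb=np.median(zs[270:276,287:293])
def cam(u,v,z): return circ(c,u,v,0,n,n*z)
H=cam(*q(139,223),zf)
zb=np.median([np.median(zs[int(v)-2:int(v)+3,int(u)-2:int(u)+3]) for u,v in (q(330,450),q(420,400))])
E=cam(*q(237,480),zb)
T=cam(*q(541,398),np.median(zs[260:267,355:364])); P=cam(455,197,np.median(zs[190:204,448:462]))
for X,nm in((H,'H'),(E,'E'),(T,'T'),(P,'P')): print(nm,X.round(4),'slope rel H',(S.T@(X-H)*1e3).round(1))
for x,y in((40,46),(228,43),(54,310),(235,310)): print((S.T@(cam(*q(x,y),zf)-H)*1e3).round(1))
E
```

```text
fork z -0.192342002461043 bar z along [-0.2061, -0.206, -0.2062, -0.2061, -0.208] post top -0.1609074802100679 pivcap -0.19578492934835007 board -0.2356652403461273
H [0.5239 0.2239 0.164 ] slope rel H [0. 0. 0.]
E [0.4825 0.1859 0.1105] slope rel H [-73.8 -19.8 -13.7]
T [0.5176 0.1184 0.1709] slope rel H [-32.9 -95.6  31.4]
P [0.6034 0.0633 0.1697] slope rel H [  14.8 -178.6   -3.4]
[42.2 21.   0. ]
[ 43.1 -23.    0. ]
[-22.2  22.2   0. ]
[-21.9 -22.7   0. ]
```

Everything is consistent: the eye to pivot distance is about 181 mm and the post to pivot distance about 95 mm. The fork edges lie at -22/+42 from the hole, the bar sits in the throat's range, and the bar is at about 29°. Next I grip the post.

```bash
cat >> h.py <<'E'
S=tilt(21.8); H=np.array([.5239,.2239,.1640])
def sl(x,y,z): return H+S@np.array([x,y,z])/1e3
E
python3 -c "
from h import *
R=toolR(21.8)
go(sl(-32.9,-95.6,60),R); o=dict(position=sl(-32.9,-95.6,60),tool_rot=R)
go(sl(-32.9,-95.6,-3.3),R,o)
go(sl(-32.9,-95.6,-3.3),R)"
```

```text
shift [-0.0585, 0.0606, 0.1923] turn [0.0006, 0.0003, 0.0016] mm 104.96087332004626 deg 0.30893706869924875
shift [0.0, -0.0, 0.1266] turn [0.0, 0.0, 0.0] mm 63.3 deg 0.0
shift [-0.0583, 0.0603, 0.3189] turn [0.0006, 0.0003, 0.0016] mm 164.88041927250845 deg 0.30893706869924875
```

```bash
python3 -m handwheel '[[[-0.0585,0.0605,0.08],[0,0,0.001]],[[-0.0585,0.0605,0.16],[0,0,0.001]],[[-0.0585,0.0605,0.24],[0,0,0.001]],[[-0.0585,0.0605,0.29],[0,0,0.001]],[[-0.0585,0.0605,0.319],[0,0,0.001]],[[-0.0585,0.0605,0.319],[0,0,0.001]]]' && python3 -m handwheel '[[[0,0,0],[0,0,0]],[[0,0,0],[0,0,0]],[[0,0,0],[0,0,0]],[[0,0,0],[0,0,0]],[[0,0,0],[0,0,0]],[[0,0,0],[0,0,0]]]' 0.1 40; python3 -c "
from h import *
o=observe();print((S.T@(o['position']-H)*1e3).round(1))"
```

```text
time_s: 2.85
position: [0.5371, 0.1238, 0.141]
tool_rot: [[0.763, 0.368, 0.531], [0.303, -0.93, 0.21], [0.571, 0.001, -0.821]]
ft_force: [0.3, -0.3, 0.1]
grip_width: 0.0853
gripper_force: 0.0
time_s: 3.45
position: [0.5363, 0.1262, 0.1436]
tool_rot: [[0.76, 0.372, 0.534], [0.306, -0.928, 0.212], [0.574, 0.002, -0.819]]
ft_force: [-5.9, -1.8, 5.6]
grip_width: 0.0215
gripper_force: 38.7
[-32.  -95.3  -2.5]
```

```bash
python3 -m handwheel '[[[0.012,-0.006,0],[0,0,0]],[[0.0234,-0.0106,0],[0,0,0]],[[0.033,-0.0138,0],[0,0,0]],[[0.0424,-0.0164,0],[0,0,0]],[[0.052,-0.0185,0],[0,0,0]],[[0.062,-0.0202,0],[0,0,0]],[[0.0754,-0.0216,0],[0,0,0]],[[0.0754,-0.0216,0],[0,0,0]],[[0.0754,-0.0216,0],[0,0,0]]]'; python3 -c "
from h import *
o=observe();print((S.T@(o['position']-H)*1e3).round(1), S.T@o['ft_force'])
snap('wrist','j2')
a=cv2.imread('pics/j2.png');cv2.imwrite('pics/j2b.png',a)"
```

```text
time_s: 4.35
position: [0.5613, 0.1476, 0.1653]
tool_rot: [[0.759, 0.371, 0.534], [0.305, -0.929, 0.211], [0.575, 0.003, -0.818]]
ft_force: [-3.3, -1.9, 5.9]
grip_width: 0.0213
gripper_force: 39.2
[  6.  -84.7  -2.6] [ 0.27187659 -0.50182581  7.0257962 ]
```

View pics/j2.png

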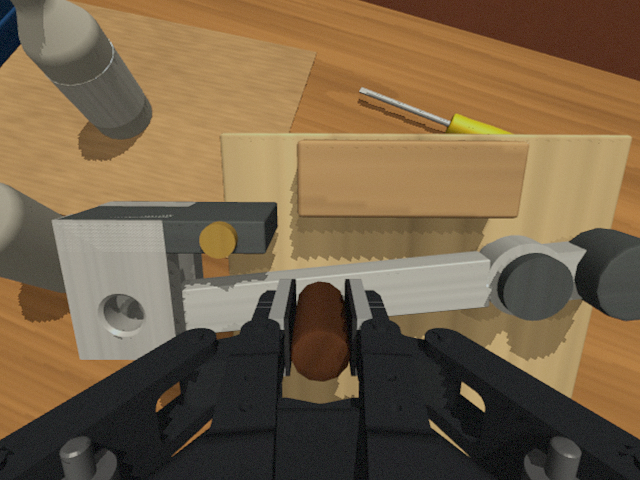

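The bar's square end is in the throat. The fork hole is at (124,313), with something light visible inside it. I'll release, back off and look down the hole axis.

```bash
python3 -m handwheel '[[[0,0,0],[0,0,0]],[[0,0,0],[0,0,0]],[[0,0,-0.02],[0,0,0]],[[0,0,-0.08],[0,0,0]],[[0,0,-0.125],[0,0,0]],[[-0.08,-0.08,-0.125],[0,0,0]],[[-0.152,-0.169,-0.125],[0,0,0]],[[-0.152,-0.169,-0.125],[0,0,0]],[[-0.152,-0.169,-0.125],[0,0,0]]]' 0.6; python3 -c "
from h import *
o=observe();print((S.T@(o['position']-H)*1e3).round(1))
snap('wrist','j3')
c=load('j3');print(proj(c,H),proj(c,sl(0,0,-13.8)))
u,v=proj(c,H).astype(int);a=cv2.imread('pics/j3.png')[v-80:v+80,u-100:u+100]
cv2.imwrite('pics/j3b.png',cv2.resize(a,None,fx=3.5,fy=3.5,interpolation=2))"
```

```text
time_s: 5.3
position: [0.4373, 0.1905, 0.1719]
tool_rot: [[0.76, 0.373, 0.532], [0.307, -0.928, 0.212], [0.573, 0.002, -0.82]]
ft_force: [0.5, -0.1, 0.8]
grip_width: 0.051
gripper_force: 0.0
[-71.5   1.2  59.7]
[321.79497224 130.43266953] [321.6867717  130.63014303]
```

View pics/j3b.png

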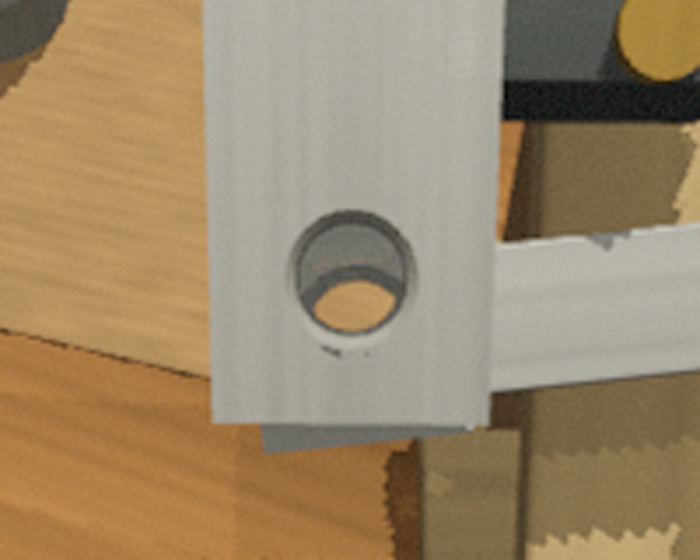

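The hole is within about 1 mm of my estimate. The eye is still low, because the bar's grey face shows in the upper part of the hole. I'll measure the bar's centre line from depth.

```bash
python3 - <<'E'
from h import *
c=load('j3'); W=pts(c); L=(W-H)@S*1e3; zf=np.median(L[110:150,285:300,2])
print('fork top z',zf)
b=abs(L[...,2]-(zf-13.8))<3
for y in range(-150,-24,14):
    x=L[b&(abs(L[...,1]-y)<2)&(L[...,0]>-60)&(L[...,0]<40)][:,0]
    if len(x)>20: print(y,np.percentile(x,[1,99]).round(1),x.size)
f=abs(L[...,2]-zf)<1.5; f&=(abs(L[...,1])<40)&(abs(L[...,0])<60)
print('fork x',np.percentile(L[f][:,0],[.5,99.5]),'y',np.percentile(L[f][:,1],[.5,99.5]))
p=abs(L[...,2]-(zf+31.2))<2; p&=(abs(L[...,1]+85)<25)&(abs(L[...,0])<30); print('post',L[p].mean(0) if p.any() else None,p.sum())
cv2.imwrite('pics/j3c.png',cv2.imread('pics/j3.png'))
E
```

```text
fork top z -0.09185048095063611
-150 [-3.7 19.6] 318
-136 [-5.4 18.1] 301
-122 [-7.2 16.4] 310
-80 [-11.9  18.8] 77
-66 [-13.   10.4] 295
-52 [-14.8  28.2] 305
-38 [-16.   28.3] 301
fork x [-21.20573612  42.09602475] y [-37.97456475  22.41565619]
post [  0.91240649 -84.08401084  30.91465133] 1669
```

View pics/j3c.png

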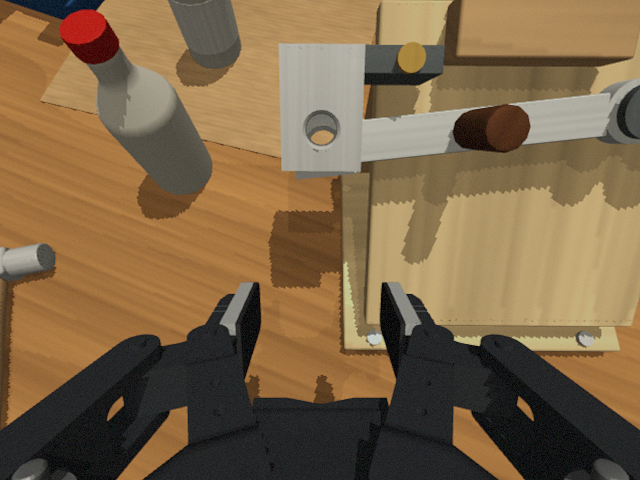

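```bash
python3 -m handwheel '[[[0.07,0.08,0],[0,0,0]],[[0.1448,0.1706,0],[0,0,0]],[[0.1448,0.1706,0],[0,0,0]],[[0.1448,0.1706,0.05],[0,0,0]],[[0.1448,0.1706,0.1],[0,0,0]],[[0.1448,0.1706,0.1254],[0,0,0]],[[0.1448,0.1706,0.1254],[0,0,0]]]' && python3 -m handwheel '[[[0,0,0],[0,0,0]],[[0,0,0],[0,0,0]],[[0,0,0],[0,0,0]],[[0,0,0],[0,0,0]],[[0,0,0],[0,0,0]]]' 0.1 60; python3 -c "
from h import *
o=observe();print((S.T@(o['position']-H)*1e3).round(1),(S.T@o['ft_force']).round(1),o['gripper_force'],o['grip_width'])"
```

```text
time_s: 6.05
position: [0.5594, 0.1456, 0.1612]
tool_rot: [[0.761, 0.371, 0.532], [0.305, -0.929, 0.211], [0.572, 0.001, -0.82]]
ft_force: [0.1, 0.0, 1.5]
grip_width: 0.0513
gripper_force: 0.0
time_s: 6.55
position: [0.5584, 0.1463, 0.1635]
tool_rot: [[0.76, 0.372, 0.534], [0.305, -0.928, 0.212], [0.574, 0.001, -0.819]]
ft_force: [-5.9, 2.9, 4.6]
grip_width: 0.0202
gripper_force: 58.6
[  2.3 -84.8  -2.3] [-1.   4.9  6.4] 58.58593940734863 0.020225827234849607
```

```bash
python3 -m handwheel '[[[0.004,0,0],[0,0,0]],[[0.0096,-0.0006,0],[0,0,0]],[[0.0096,-0.0006,0],[0,0,0]],[[0.0096,-0.0006,0],[0,0,0]]]' && python3 -m handwheel '[[[0,0,0],[0,0,0]],[[0,0,0],[0,0,0]],[[0,0,-0.02],[0,0,0]],[[0,0,-0.08],[0,0,0]],[[0,0,-0.125],[0,0,0]],[[-0.08,-0.08,-0.125],[0,0,0]],[[-0.156,-0.17,-0.125],[0,0,0]],[[-0.156,-0.17,-0.125],[0,0,0]],[[-0.156,-0.17,-0.125],[0,0,0]]]' 0.6; python3 - <<'E'
from h import *
snap('wrist','j4')
c=load('j4'); W=pts(c); L=(W-H)@S*1e3; zf=np.median(L[110:150,285:300,2])
b=abs(L[...,2]+13.8)<3
A=[]
for y in range(-150,-24,14):
    x=L[b&(abs(L[...,1]-y)<2)&(L[...,0]>-60)&(L[...,0]<24)][:,0]
    if len(x)>200: A.append((y,np.percentile(x,[1,99]).mean())); print(A[-1],np.percentile(x,[1,99]))
A=np.array(A);print('eye x',np.polyfit(*A.T,1))
p=abs(L[...,2]-31)<2; p&=(abs(L[...,1]+85)<25)&(abs(L[...,0])<30); print('post',L[p].mean(0),p.sum())
u,v=proj(c,H).astype(int);a=cv2.imread('pics/j4.png')[v-80:v+80,u-100:u+100]
cv2.imwrite('pics/j4b.png',cv2.resize(a,None,fx=3.5,fy=3.5,interpolation=2))
E
```

```text
time_s: 6.95
position: [0.5606, 0.1476, 0.1652]
tool_rot: [[0.762, 0.37, 0.531], [0.304, -0.929, 0.212], [0.572, -0.0, -0.82]]
ft_force: [-12.6, -2.7, 4.7]
grip_width: 0.0209
gripper_force: 59.6
time_s: 7.85
position: [0.4363, 0.1904, 0.1713]
tool_rot: [[0.76, 0.373, 0.532], [0.307, -0.928, 0.213], [0.573, 0.002, -0.82]]
ft_force: [0.2, 1.0, 0.6]
grip_width: 0.0512
gripper_force: 0.0
(-150, np.float64(8.465073661018872)) [-3.15563902 20.08578634]
(-136, np.float64(7.375147345181839)) [-4.3112326  19.06152729]
(-122, np.float64(6.22090220978637)) [-5.47454863 17.91635305]
(-66, np.float64(1.9474859786785128)) [-9.61852432 13.51349628]
(-52, np.float64(0.8640375403544489)) [-10.75793227  12.48600735]
(-38, np.float64(-0.2767924415918932)) [-11.93012987  11.37654499]
eye x [-0.07764486 -3.19930779]
post [  3.5139021  -83.79309229  30.88490782] 1708
```

View pics/j4b.png

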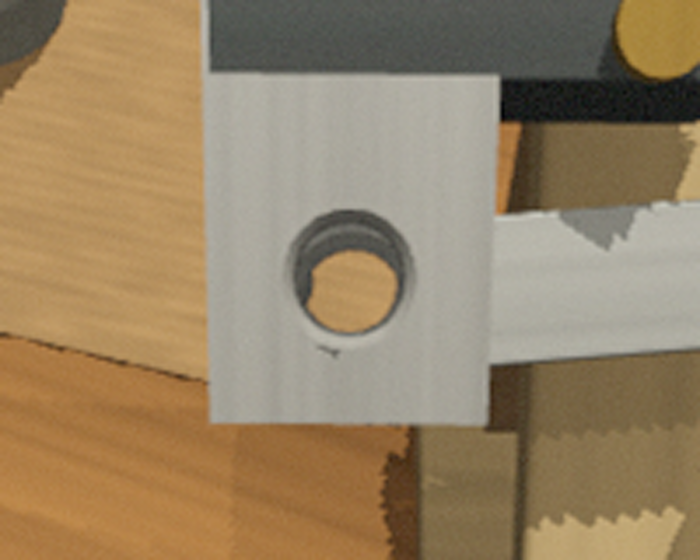

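It moved 5 mm and is still about 3 mm low. One more nudge of the same kind.

```bash
python3 -m handwheel '[[[0.07,0.08,0],[0,0,0]],[[0.15,0.171,0],[0,0,0]],[[0.15,0.171,0],[0,0,0]],[[0.15,0.171,0.05],[0,0,0]],[[0.15,0.171,0.1],[0,0,0]],[[0.15,0.171,0.1254],[0,0,0]],[[0.15,0.171,0.1254],[0,0,0]]]' >/dev/null && python3 -m handwheel '[[[0,0,0],[0,0,0]],[[0,0,0],[0,0,0]],[[0,0,0],[0,0,0]],[[0,0,0],[0,0,0]],[[0,0,0],[0,0,0]],[[0.004,0,0],[0,0,0]],[[0.0084,0,0],[0,0,0]],[[0.0084,0,0],[0,0,0]],[[0.0084,0,0],[0,0,0]],[[0.0084,0,0],[0,0,0]]]' 0.1 60 && python3 -m handwheel '[[[0,0,0],[0,0,0]],[[0,0,0],[0,0,0]],[[0,0,-0.02],[0,0,0]],[[0,0,-0.08],[0,0,0]],[[0,0,-0.125],[0,0,0]],[[-0.08,-0.08,-0.125],[0,0,0]],[[-0.158,-0.17,-0.125],[0,0,0]],[[-0.158,-0.17,-0.125],[0,0,0]],[[-0.158,-0.17,-0.125],[0,0,0]]]' 0.6; python3 - <<'E'
from h import *
snap('wrist','j5')
c=load('j5'); W=pts(c); L=(W-H)@S*1e3
b=abs(L[...,2]+13.8)<3
A=[]
for y in list(range(-150,-115,7))+list(range(-66,-30,7)):
    x=L[b&(abs(L[...,1]-y)<2)&(L[...,0]>-60)&(L[...,0]<24)][:,0]
    A.append((y,np.percentile(x,[1,99]).mean()))
A=np.array(A);print('eye x',np.polyfit(*A.T,1))
p=abs(L[...,2]-31)<2; p&=(abs(L[...,1]+85)<25)&(abs(L[...,0])<30); print('post',L[p].mean(0),p.sum())
# fork hole by ellipse: dark ring in gray
u,v=proj(c,H).astype(int); print(u,v)
g=cv2.medianBlur(c['im'].mean(2).astype(np.uint8),3)[v-30:v+30,u-30:u+30]
cs=cv2.HoughCircles(cv2.resize(g,None,fx=4,fy=4,interpolation=2),cv2.HOUGH_GRADIENT,1,200,param1=100,param2=15,minRadius=55,maxRadius=80);print(cs)
if cs is not None: x,y,r=cs[0,0]; print('hole slope',S.T@(circ(c,u-30+x/4,v-30+y/4,0,S[:,2],H)-H)*1e3)
o=observe();print(o['time_s'],(S.T@(o['position']-H)*1e3).round(1))
E
```

```text
time_s: 9.6
position: [0.5614, 0.1481, 0.1656]
tool_rot: [[0.762, 0.371, 0.53], [0.304, -0.928, 0.213], [0.571, -0.001, -0.821]]
ft_force: [-12.3, -0.2, 3.0]
grip_width: 0.0208
gripper_force: 59.4
time_s: 10.5
position: [0.4367, 0.19, 0.1713]
tool_rot: [[0.76, 0.373, 0.532], [0.307, -0.928, 0.212], [0.573, 0.002, -0.82]]
ft_force: [-0.4, 0.5, -0.6]
grip_width: 0.0511
gripper_force: 0.0
eye x [-0.05693077  0.56311358]
post [  5.51159417 -83.61092638  30.90787746] 1740
321 128
[[[119.5 114.5  74.1]]]
hole slope [1.00225619e+00 2.00380590e-01 1.78893358e-14]
10.55 [-70.6  -0.4  59.4]
```

The eye is now at +0.6 mm and the hole at +1.0 mm, so they are aligned. Now the red pin.

```bash
python3 -c "
from h import *
R=toolR(21.8,0)
go([.4123,-.2898,.24],R)"; python3 -m handwheel '[[[0,0,-0.06],[0,0,0]]]' >/dev/null;python3 -c "
from h import *
R=toolR(21.8,0)
go([.4123,-.2898,.22],R)"
```

```text
shift [-0.2552, 0.8703, -0.3424] turn [0.0007, -0.1949, 0.0005] mm 484.73538257825413 deg 35.07480094844499
shift [-0.2777, 0.8684, -0.2522] turn [0.0005, -0.1937, -0.0001] mm 472.9599040384624 deg 34.87443493972935
```

```bash
python3 -m handwheel '[[[-0.2777,0.8684,-0.2522],[0,-0.1944,0]],[[-0.2777,0.8684,-0.2522],[0,-0.1944,0]],[[-0.2777,0.8684,-0.2522],[0,-0.1944,0]],[[-0.2777,0.8684,-0.2522],[0,-0.1944,0]],[[-0.2777,0.8684,-0.2522],[0,-0.1944,0]],[[-0.2777,0.8684,-0.2522],[0,-0.1944,0]],[[-0.2777,0.8684,-0.2522],[0,-0.1944,0]],[[-0.2777,0.8684,-0.2522],[0,-0.1944,0]],[[-0.2777,0.8684,-0.2522],[0,-0.1944,0]],[[-0.2777,0.8684,-0.2522],[0,-0.1944,0]]]';python3 -m handwheel '[[[-0,0,0],[0,0,0]],[[-0,0,0],[0,0,0]]]' >/dev/null; python3 -c "
from h import *
go([.4123,-.2898,.11],toolR(21.8,0))"
```

```text
time_s: 11.65
position: [0.4106, -0.2948, 0.2214]
tool_rot: [[0.93, 0.367, 0.003], [0.367, -0.93, -0.004], [0.001, 0.005, -1.0]]
ft_force: [1.6, -0.2, 0.1]
grip_width: 0.0513
gripper_force: 0.0
shift [0.003, -0.001, 0.2217] turn [0.0008, -0.0002, -0.0008] mm 110.84736522046323 deg 0.2112086009415891
```

```bash
python3 -m handwheel '[[[0.003,-0.001,0.05],[0,0,0]],[[0.003,-0.001,0.1],[0,0,0]],[[0.003,-0.001,0.15],[0,0,0]],[[0.003,-0.001,0.2],[0,0,0]],[[0.003,-0.001,0.222],[0,0,0]],[[0.003,-0.001,0.222],[0,0,0]],[[0.003,-0.001,0.222],[0,0,0]]]' && python3 -m handwheel '[[[0,0,0],[0,0,0]],[[0,0,0],[0,0,0]],[[0,0,0],[0,0,0]],[[0,0,0],[0,0,0]],[[0,0,0],[0,0,0]]]' 0.1 100 && python3 -m handwheel '[[[0,0,-0.05],[0,0,0]],[[0,0,-0.1],[0,0,0]],[[0,0,-0.2],[0,0,0]],[[0,0,-0.3],[0,0,0]],[[0,0,-0.4],[0,0,0]],[[0,0,-0.4],[0,0,0]],[[0,0,-0.4],[0,0,0]]]'; python3 -c "
from h import *
go(sl(.8,.4,180),toolR(21.8)); print(sl(.8,.4,180))"
```

```text
time_s: 12.55
position: [0.4129, -0.2887, 0.1105]
tool_rot: [[0.928, 0.371, 0.002], [0.371, -0.928, -0.003], [0.001, 0.003, -1.0]]
ft_force: [0.8, -1.0, -0.2]
grip_width: 0.0513
gripper_force: 0.0
time_s: 13.05
position: [0.4128, -0.289, 0.1107]
tool_rot: [[0.929, 0.371, 0.003], [0.371, -0.929, -0.003], [0.001, 0.004, -1.0]]
ft_force: [0.1, 0.6, 5.8]
grip_width: 0.0234
gripper_force: 97.6
time_s: 13.75
position: [0.4121, -0.2882, 0.3101]
tool_rot: [[0.929, 0.371, 0.002], [0.371, -0.929, -0.003], [0.001, 0.004, -1.0]]
ft_force: [-0.5, 0.3, -2.4]
grip_width: 0.0237
gripper_force: 99.2
shift [0.3823, -0.8688, -0.0066] turn [0.0012, 0.1941, 0.0002] mm 474.619371611131 deg 34.94605657519921
[0.42849954 0.18617335 0.31190623]
```

```bash
python3 -m handwheel '[[[0.3823,-0.8688,-0.0066],[0,0.1942,0]],[[0.3823,-0.8688,-0.0066],[0,0.1942,0]],[[0.3823,-0.8688,-0.0066],[0,0.1942,0]],[[0.3823,-0.8688,-0.0066],[0,0.1942,0]],[[0.3823,-0.8688,-0.0066],[0,0.1942,0]],[[0.3823,-0.8688,-0.0066],[0,0.1942,0]],[[0.3823,-0.8688,-0.0066],[0,0.1942,0]],[[0.3823,-0.8688,-0.0066],[0,0.1942,0]],[[0.3823,-0.8688,-0.0066],[0,0.1942,0]],[[0.3823,-0.8688,-0.0066],[0,0.1942,0]]]';python3 -m handwheel '[[[-0,0,0],[0,0,0]],[[-0,0,0],[0,0,0]],[[-0,0,0],[0,0,0]]]' >/dev/null; python3 - <<'E'
from h import *
o=observe(); snap('wrist','p1'); snap('scene','p1s')
T=o['tool_rot']; p=o['position']
c=load('p1'); W=pts(c); L=(W-p)@T*1e3   # tool frame
m=(L[...,2]>10)&(L[...,2]<125)&(np.hypot(L[...,0],L[...,1])<30)
for z in range(12,116,8):
    k=m&(abs(L[...,2]-z)<2)
    if k.sum()>5: q=L[k]; print(z,k.sum(),'x max',np.percentile(q[:,0],97).round(1),'y',np.percentile(q[:,1],[3,97]).round(1))
print((S.T@(p-H)*1e3).round(1),(S.T@T).round(4).tolist())
a=cv2.imread('pics/p1.png'); b=cv2.imread('pics/p1s.png')
print('tip px',proj(c,p+T@[0,0,.1107]),'scene',proj(load('p1s'),p+T@[0,0,.1107]),'collar scene',proj(load('p1s'),p+T@[0,0,.0157]))
u,v=proj(load('p1s'),p+T@[0,0,.09]).astype(int)
bb=cv2.resize(b[v-65:v+65,u-60:u+60],None,fx=3.69,fy=3.69,interpolation=2)
cv2.imwrite('pics/p1b.png',np.hstack([cv2.resize(a[60:480,180:460],(320,480)),bb[:480,:443]])); print(u,v)
E
```

```text
time_s: 14.75
position: [0.4271, 0.1887, 0.3102]
tool_rot: [[0.762, 0.373, 0.53], [0.306, -0.928, 0.212], [0.571, 0.001, -0.821]]
ft_force: [1.6, -1.6, -1.3]
grip_width: 0.0239
gripper_force: 99.2
12 207 x max 16.7 y [-14.9  15. ]
52 42 x max 6.6 y [-5.2  4.8]
60 45 x max 6.6 y [-6.7  6.3]
68 47 x max 6.5 y [-7.4  6.3]
76 37 x max 6.5 y [-6.6  6.7]
84 35 x max 6.3 y [-7.5  6.9]
92 34 x max 6.4 y [-6.5  7.2]
[ -0.2  -0.5 179.4] [[1.0, -0.0006, -0.0026], [-0.0006, -1.0, -0.0022], [-0.0026, 0.0022, -1.0]]
tip px [319.50444647 232.8801231 ] scene [390.57205694 162.56553668] collar scene [377.17082095 128.43547418]
387 155
```

View pics/p1b.png

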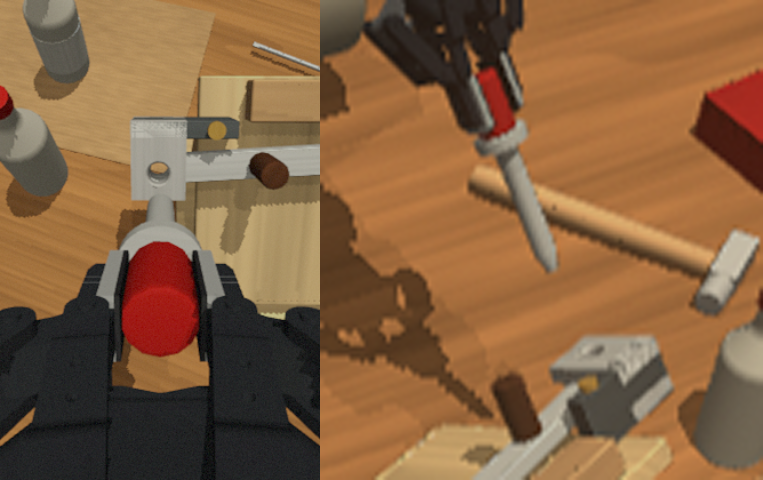

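The pin points straight along the tool, with its axis about 1 mm towards tool -x. The eye hole shows light through the fork at (158,172) in the left panel. I'll go down to the hole in stages.

```bash
python3 -m handwheel '[[[0.0036,-0.0018,0.04],[0.0006,-0.0008,0]],[[0.0036,-0.0018,0.08],[0.0006,-0.0008,0]],[[0.0036,-0.0018,0.119],[0.0006,-0.0008,0]],[[0.0036,-0.0018,0.119],[0.0006,-0.0008,0]],[[0.0036,-0.0018,0.119],[0.0006,-0.0008,0]]]' >/dev/null; python3 -c "
from h import *
o=observe();print((S.T@(o['position']-H)*1e3).round(1),(S.T@o['tool_rot']).round(4).tolist(),(S.T@o['ft_force']).round(1))"
```

```text
[  2.5   0.2 120.8] [[1.0, -0.0006, -0.0035], [-0.0006, -1.0, -0.0007], [-0.0035, 0.0007, -1.0]] [-0.6  0.5 -1.1]
```

```bash
python3 -m handwheel '[[[0,0,0.02],[0,0,0]],[[0,0,0.036],[0,0,0]],[[0,0,0.05],[0,0,0]],[[0,0,0.05],[0,0,0]]]' >/dev/null; python3 -c "
from h import *
o=observe();print((S.T@(o['position']-H)*1e3).round(1),(S.T@o['ft_force']).round(1),(S.T@o['wrist_torque']).round(2))"; python3 -m handwheel '[[[0.0003,0,0.01],[0,0,0]],[[0.0003,0,0.02],[0,0,0]],[[0.0003,0,0.03],[0,0,0]],[[0.0003,0,0.03],[0,0,0]]]' >/dev/null; python3 -c "
from h import *
o=observe();print((S.T@(o['position']-H)*1e3).round(1),(S.T@o['ft_force']).round(1),(S.T@o['wrist_torque']).round(2))"
```

```text
[ 2.1  1.1 94.7] [-0.6  0.3 -0.4] [0.   0.37 0.  ]
[ 2.3  1.1 79.9] [-0.9  1.1 -0.3] [-0.    0.44  0.02]
```

```bash
for i in 1 2; do python3 -m handwheel '[[[0,0.0004,0.01],[0,0,0]],[[0,0.0004,0.02],[0,0,0]],[[0,0.0004,0.03],[0,0,0]],[[0,0.0004,0.03],[0,0,0]]]' >/dev/null; python3 -c "
from h import *
o=observe();print((S.T@(o['position']-H)*1e3).round(1),(S.T@o['ft_force']).round(1),(S.T@o['wrist_torque']).round(2))"; done
```

```text
[ 2.5  0.5 64.9] [-0.7 -1.1 -1.3] [-0.62  0.39 -0.  ]
[ 2.4  0.5 49.8] [-0.  -3.1 -3.4] [-0.91  0.38  0.02]
```

```bash
for i in 1 2; do python3 -m handwheel '[[[0,0.0006,0.01],[0,0,0]],[[0,0.0006,0.02],[0,0,0]],[[0,0.0006,0.028],[0,0,0]],[[0,0.0006,0.028],[0,0,0]]]' >/dev/null; python3 -c "
from h import *
o=observe();print((S.T@(o['position']-H)*1e3).round(1),(S.T@o['ft_force']).round(1),(S.T@o['wrist_torque']).round(2))"; done
```

```text
[ 2.3  0.3 35.8] [-0.9 -2.6 -2.1] [-0.81  0.41 -0.02]
[ 2.2  0.1 21.8] [-0.7 -2.2 -3. ] [-0.62  0.5  -0.  ]
```

```bash
for i in 1 2 3; do python3 -m handwheel '[[[0,0,0.004],[0,0,0]],[[0,0,0.007],[0,0,0]],[[0,0,0.007],[0,0,0]]]' >/dev/null; python3 -c "
from h import *
o=observe();print((S.T@(o['position']-H)*1e3).round(1),(S.T@o['ft_force']).round(1),(S.T@o['wrist_torque']).round(2),o['grip_width'])"; done
```

```text
[ 2.4  0.1 18.8] [-1.5 -1.6 -2.4] [-0.42  0.56  0.  ] 0.023713302757171477
[ 2.4  0.2 16.6] [-6.  -3.6 19.8] [-0.76  1.29  0.  ] 0.02363234856127389
[ 2.5  0.3 16.3] [-16.6  -7.4  71.1] [-1.49  3.04 -0.1 ] 0.023601073413521134
```

It hit a hard stop at 16.3 mm (15.7 expected) with 71 N, so the collar looks seated. I'll ease off, release, back away and check.

```bash
python3 -m handwheel '[[[0,0,-0.007],[0,0,0]],[[0,0,-0.007],[0,0,0]]]' | grep ft; python3 -m handwheel '[[[0,0,0],[0,0,0]],[[0,0,0],[0,0,0]],[[0,0,0],[0,0,0]],[[0,0,0],[0,0,0]],[[0,0,-0.02],[0,0,0]],[[0,0,-0.08],[0,0,0]],[[0,0,-0.15],[0,0,0]],[[-0.1,0,-0.2],[0,0,0]],[[-0.14,0,-0.2],[0,0,0]],[[-0.14,0,-0.2],[0,0,0]]]' 0.7; python3 - <<'E'
from h import *
snap('wrist','f1');snap('scene','f1s')
c=load('f1'); W=pts(c); L=(W-H)@S*1e3
im=c['im'].astype(int); m=(im[...,0]>60)&(im[...,1]<50)&(im[...,2]<60)&(np.hypot(L[...,0],L[...,1])<30)&(L[...,2]>5)
print('knob z top',np.percentile(L[m][:,2],[2,50,90,98]),m.sum())
r=np.hypot(L[...,0],L[...,1]); k=(r>14)&(r<17.5)&(L[...,2]>3)&(L[...,2]<15)&~m; print('collar top z',np.median(L[k][:,2]),k.sum(),L[k].mean(0))
f=(L[...,0]>25)&(L[...,0]<40)&(abs(L[...,1])<15); print('fork top',np.median(L[f][:,2]))
u,v=proj(load('f1s'),sl(0,0,0)).astype(int)
b=cv2.imread('pics/f1s.png')[v-60:v+60,u-65:u+65]
cv2.imwrite('pics/f1b.png',np.hstack([cv2.resize(cv2.imread('pics/f1.png')[:300,220:500],(400,428)),cv2.resize(b,(400,428),interpolation=2)]))
E
```

```text
ft_force: [-16.9, -9.5, 16.2]
time_s: 20.15
position: [0.4081, 0.1783, 0.2195]
tool_rot: [[0.763, 0.372, 0.529], [0.305, -0.928, 0.212], [0.57, -0.0, -0.822]]
ft_force: [-0.3, -1.0, 0.0]
grip_width: 0.0597
gripper_force: 0.0
knob z top [46.15632055 47.8536672  48.75564507 49.42558825] 1522
collar top z 8.029484683396458 573 [-1.76675101 -0.76639099  8.02848971]
fork top -0.09749010820327703
```

View pics/f1b.png

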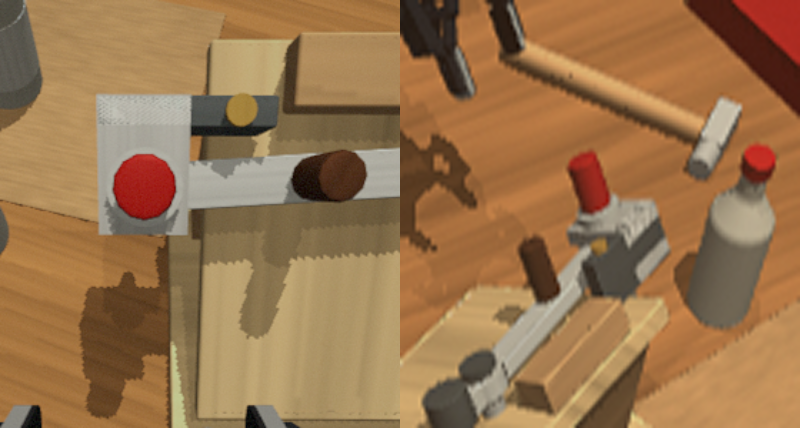

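The pin stands in the fork with its collar flat on the top face. The collar top is 8.1 mm above the fork (8 mm expected) and the knob top 48 mm. The gripper is clear.

```bash
python3 -c "
from rig import *
print(close_job())"
```

```text
the job is handed in; nothing more can be done
None
```

I swung the stop bar up into the fork, pushed the red pin through fork and eye until its collar sat home (collar top measured 8.1 mm above the fork face, 8 mm expected), let go of it and handed the job in at about 20 s.

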